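Close a flow cell on its dowels and hold it pressed

ROBOT

A 6-joint arm with a two-finger parallel gripper is mounted at the origin on the work surface. World frame = base frame: x ahead of the robot, y to its left, z up, the work surface at z = 0. Lengths are in mm, angles in rad, forces in N, time in s.
With the tool pointing down it reaches from about 275 to 750 mm from the base axis. Payload 10.2 kg.
Tool frame: the origin (TCP) lies at the very end of the fingers, on their centre line; the grasp point (between the pads) lies 19 mm behind it; z points along the fingers, y is the line along which they close (so a half turn about z gives the same grasp; the last joint's range is limited). The gripper opens to 85 mm and grips with 20 to 120 N. Pads are 22 mm wide; open, the fingers measure 114 mm over their backs; the gripper's body (76 mm by 85 mm) begins 54 mm behind the grasp point. The pads swing forward as they close: fully open they stand 13 mm farther back than shut.
Start: joints at [-1.564, 0.313, 1.498, -0, 1.331, -0.223], TCP at [119.572, -511.208, 231.294] pointing down, gripper open.
Joint ranges: [-2.94, 2.94], [-0.97, 2.17], [0.19, 2.56], [-1.23, 4.37], [0.02, 3.11], [-2.88, 2.88]. Speed limits (rad/s): [2.39, 2.39, 3.01, 3.14, 3.14, 3.14].

INTERFACE

Orientations are given as a unit quaternion [w, x, y, z].
In Python, from rig import ctrl, optics gives the robot as it stands. The module is installed in compiled form; this text tells all that it offers.
- The arm moves only by the shell command python3 -m handwheel 'ROWS' [FORCE]. ROWS is JSON, a list that holds one entry, the list of rows, each a list of 5 numbers: the gripper command: -1 is fully open, 1 is shut, values between are in proportion, then the shift along the world's x, y, z in units of 50 mm (1.0 is 50 mm), then the turn about the world's z in units of 8 degrees (1.0 is 8 degrees). In form: [[[gripper, tx, ty, tz, twist], ...]]. A call has 1 to 10 rows; each row shifts and turns the commanded pose from where the row before left it; what a row does not reach is not made up. A row lasts 1/10 s, in which the tool goes at most 50 mm and 8.59 degrees, less where a joint would pass 70% of its speed; a pose out of reach is approached as far as the arm can. A call is refused whole if a number of a shift passes 1 or a number of a turn 1, either way. A call with a gripper value outside its range is refused whole. The fingers move at their own pace and stop on an object; FORCE is the grip in N (left out, the last holds). Time passes only in rows, so rows that do not move let the fingers close. It gives the time, the measured TCP pose, the force, the opening and the grip force at its end, in the units of the state.
- ctrl.sense(): the state, without advancing time (a new reading comes with each control period).
- optics.capture(name): name is "scene" or "top" or "wrist"; returns a dict with "img" (420x560x3 uint8, blue, green, red), "K" (3x3 intrinsics, pixels), "R" (3x3) and "t" (3): a world point X has camera coordinates R X + t. Camera axes: x right, y down, z forward; pixel columns grow to the right and rows downward; lengths in mm; the calibration is good to about 2 mm. A picture is of the moment at which its call begins. There is no depth.
- ctrl.finish_job(): hands the job in; it is judged then, once.
The state is a dict: "time_s": time; "joints": joint angles; "dq": joint speeds; "tau": joint torques, N m; "eef_pos": TCP position; "ee_rot": TCP orientation; "force": force on the tool from outside, world axes, zero at the start; "wrist_torque": the same for the moment, N m; "grip_width": opening from 0.0 (shut) to 1.0 (fully open); "grip_force": force on a finger pad.
Only numpy, scipy, OpenCV 4.12 (cv2) and the standard library are available. Lean on these libraries where they do the work, as an engineer would, in place of code of your own. Each camera call takes 0.05 s, during which the arm holds its last target. There are 200 camera calls.

TASK

Assemble the flow cell on the bench: fit the orange channel frame flat over the two steel dowels of the white lower half, then fit the white cover over the same dowels, flush on the frame. Lower the parts by hand rather than dropping them, and leave the timer, bottle, dish and spanner where they are. Finish with the gripper still holding the cover by its raised block and pressing it firmly down (about 15 N, well beyond the cover's own weight), so that a colleague can close the latches at the ends; do not let go.

Things in the scene. Friction and masses are not known exactly. Their poses are not given: they have to be found in the camera images.
- base_top (a point): lower half of the flow cell: fixed white block 120 x 60 mm (long along x). This point: centre of its flat top face, 40 mm above the bench. Two steel dowels, 8 mm thick, their top 10 mm tapered to 4 mm, stand at x = +48 and -48 mm on the long centre line and rise 30 mm above this face; a pocket 56 x 30 mm lies between them.
- base: the same lower half with its dark steel foot (170 x 84 x 8 mm, screwed down, immovable); origin on the bench under its centre, x along its length, z up. Home, the frame's underside is 40 mm and the cover's 52 mm above it. Open latches at the short ends are left alone. Blue hose ports stick out 14 mm from the long sides at x = +-32 mm, 20 mm below the top face.
- frame_mid (a point): orange channel frame, loose, lying flat on the bench: 120 x 60 x 12 mm (long along x), straight-sided, so it can be taken across its 60 mm width. This point: its centre, 6 mm above its underside. Window 58 x 32 mm in the middle, two 10 mm through holes at x = +48 and -48 mm. Fits either way round.
- frame: the same orange frame, 60 to 130 g; origin at the centre of its underside, x along its length, z up
- cover_block (a point): white cover (upper half), loose, right way up on the bench. This point: centre of its solid raised grip block, 60 (x) x 36 (y) x 30 mm high, 27 mm above the cover's underside and 15 mm below the block's top. Under the block a flange 120 x 60 x 12 mm with two 10 mm through holes at x = +48 and -48 mm. Fits either way round.
- cover: the same white cover, 210 to 420 g; origin at the centre of its underside, x along its length, z up. Blue hose barbs stick out 14 mm from the block's short ends, latch keepers 6 mm from the flange's short ends. Nothing is springy: frame and cover seat on hard flat faces.
- timer: bystander: standing white and blue digital timer, 62 mm wide (y), 34 mm deep, 71 mm high, origin under its centre
- media: bystander: amber media bottle with blue cap, 62 mm in diameter, 125 mm high, origin under its centre
- dish: bystander: white dish of brass nuts, 90 mm in diameter, 18 mm high, origin under its centre
- spanner: bystander: steel spanner, 150 mm long (x), lying flat, origin under its centre

How it is judged:
By the outcome, as a careful person would: the job done as asked, in the order asked, and still so for the second after the job is handed in, while the arm keeps its last pose, push and grip.
It also fails if it takes over 58 s, if anything falls off the work surface, if the arm or the gripper's body presses on something with over 40 N, if the wrist force passes 120 N, or if a joint passes its speed limit or range.

## Working session

There is one attempt and no reset: what is moved stays moved. The work goes in short steps, Python scripts to look and compute and a shell command to move; the robot and the scene stay as the last step left them, time stands still between calls to the robot, and variables do not carry over. Pictures are saved under pics/ and viewed, at most 10 in all, crops included, and the job is handed in when it is done.

```bash
mkdir -p pics
python3 - <<'E'
from rig import ctrl, optics
import cv2, numpy as np
for n in ("scene","top"):
    c=optics.capture(n); cv2.imwrite(f"pics/{n}0.png",c["img"]); np.savez(f"pics/{n}0.npz",**c)
    print(n,c["K"].round(1).tolist(),(-c["R"].T@c["t"]).round(0),c["R"].round(2).tolist())
s=ctrl.sense(); print(s)
E
```

```text
scene [[461.5, 0.0, 281.5], [0.0, 461.5, 212.4], [0.0, 0.0, 1.0]] [1201. -566. 1313.] [[0.68, 0.73, 0.01], [0.62, -0.57, -0.54], [-0.38, 0.37, -0.84]]
top [[445.6, 0.0, 283.8], [0.0, 445.6, 204.5], [0.0, 0.0, 1.0]] [ 478.    8. 1422.] [[-0.02, -1.0, 0.01], [-0.99, 0.02, -0.11], [0.11, -0.01, -0.99]]
{'time_s': 0.1, 'joints': array([-1.56439830e+00,  3.13402764e-01,  1.49833680e+00,  4.44307876e-06,
        1.33101010e+00, -2.23398765e-01]), 'dq': array([ 3.23326507e-04, -1.86686574e-03, -2.01912038e-03, -9.29431164e-04,
        3.99003759e-05,  3.26158275e-04]), 'tau': array([ 1.12698737e-03, -4.12902939e+01, -2.60142928e+01, -2.55913201e-04,
        3.05699643e-03, -8.20793076e-06]), 'eef_pos': array([ 119.57274875, -510.97321116,  230.79699858]), 'ee_rot': array([-5.74869586e-04,  9.93406332e-01,  1.14645212e-01,  6.47899160e-05]), 'force': array([-0.44752193,  0.11110825, -0.84391118]), 'wrist_torque': array([-0.01843146,  0.02362993,  0.05328362]), 'grip_force': 0.0, 'grip_width': 0.9989042328704174}
```

View pics/top0.png

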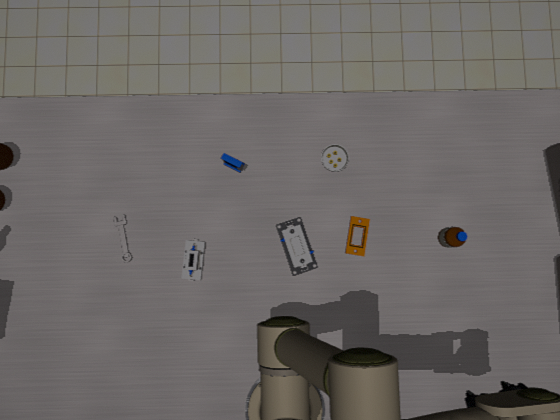

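View pics/scene0.png

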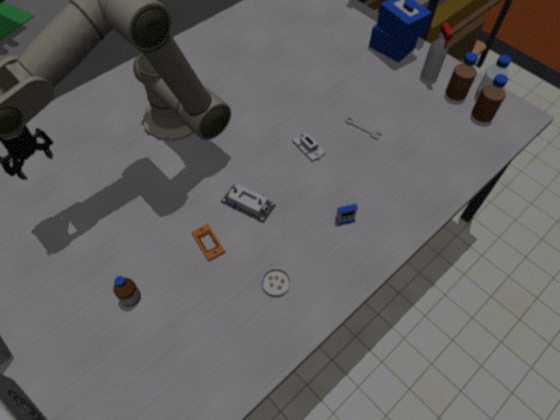

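The top view shows the frame at about (357,236), the base at (297,246), the cover at (193,259), the timer at (233,162), the dish at (334,158) and the bottle at (455,237). The scene view agrees. Next I'll measure by masks.

```bash
cat > h.py <<'E'
import cv2, numpy as np
from rig import ctrl, optics
def cast(c,uv,z):
    uv=np.atleast_2d(uv).astype(float); K,R,t=c["K"],c["R"],c["t"]; o=-R.T@t
    d=(np.c_[uv,np.ones(len(uv))]@np.linalg.inv(K).T)@R
    return (o+d*((z-o[2])/d[:,2])[:,None])[:,:2]
def proj(c,X):
    p=(np.atleast_2d(X)@c["R"].T+c["t"])@c["K"].T; return p[:,:2]/p[:,2:]
def rect(xy):
    "centre, long, short, long-axis angle deg in (-90,90]"
    (cx,cy),(w,h),a=cv2.minAreaRect(np.float32(xy))
    if w<h: w,h,a=h,w,a+90
    return np.round([cx,cy,w,h,(a+90)%180-90],1)
def orange(im):
    h=cv2.cvtColor(im,cv2.COLOR_BGR2HSV); return cv2.inRange(h,(6,150,90),(22,255,255))
def tool_yaw(s):
    "world angle of the closing line, deg mod 180"
    w,x,y,z=s["ee_rot"]; return (np.degrees(np.arctan2(1-2*(x*x+z*z),2*(x*y-w*z)))+90)%180-90
E
python3 - <<'E'
from h import *
C={n:dict(np.load(f"pics/{n}0.npz")) for n in("scene","top")}
for n,c in C.items():
    m=orange(c["img"]); k,l,st,ce=cv2.connectedComponentsWithStats(m)
    for i in range(1,k):
        if st[i,4]>60:
            p=np.argwhere(l==i)[:,::-1]; print(n,"orange",st[i],rect(cast(c,p,12)))
c=C["top"]; g=cv2.cvtColor(c["img"],cv2.COLOR_BGR2GRAY)
print("base~",cast(c,[297,246],40),"cover~",cast(c,[193,259],12),"timer",cast(c,[233,162],40),"bottle",cast(c,[455,237],100),"dish",cast(c,[334,158],10),cast(c,[123,238],0))
print("yaw",tool_yaw(ctrl.sense()))
a=cv2.resize(c["img"][205:290,265:330],None,fx=6,fy=6,interpolation=cv2.INTER_CUBIC); b=cv2.resize(c["img"][205:290,165:230],None,fx=6,fy=6,interpolation=cv2.INTER_CUBIC)
cv2.imwrite("pics/crop1.png",np.hstack([a,b]))
E
```

```text
scene orange [193 225  31  35 299] [ 528.1 -241.1  116.4   56.2  -11. ]
top orange [346 216  24  40 369] [ 525.9 -240.6  118.8   58.9  -10.7]
base~ [[496.70707789 -47.92662172]] cover~ [[463.10623107 277.87791854]] timer [[763.95396886 147.33654487]] bottle [[ 513.05539172 -515.87380567]] dish [[ 777.36370262 -175.20146976]] [[533.64271255 501.71708973]]
yaw -76.83366569774677
```

View pics/crop1.png

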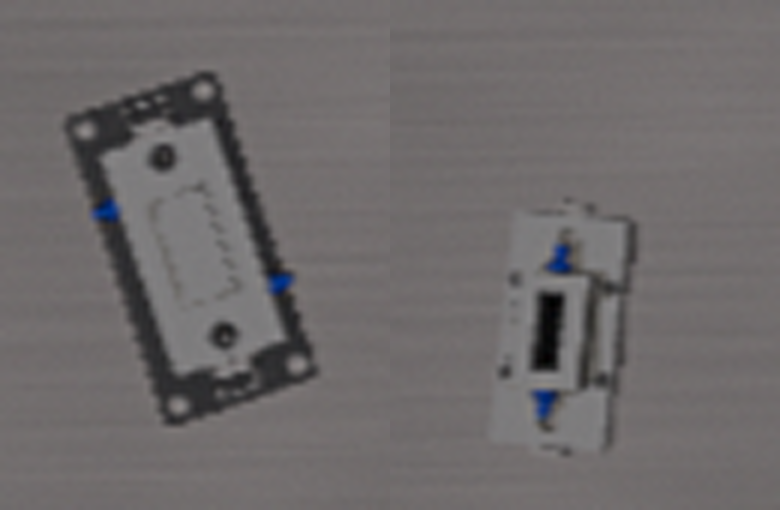

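The crop shows the base dowel tips at about (292,231) and (302,261), and the base long axis at about +19°. The cover leans about -7°, and the frame is measured at (527,-241), -10.8°. I'll move above the frame.

```bash
python3 -m handwheel '[[[-1,0.8,0.54,0,-0.3],[-1,0.8,0.54,0,-0.3],[-1,0.8,0.54,0,-0.3],[-1,0.8,0.54,0,-0.3],[-1,0.8,0.54,0,-0.3],[-1,0.8,0.54,0,-0.3],[-1,0.8,0.54,0,-0.3],[-1,0.8,0.54,0,-0.3],[-1,0.8,0.54,0,-0.3],[-1,0.8,0.54,0,-0.3]]]' 30
python3 -m handwheel '[[[-1,0,0,0,0],[-1,0,0,0,0],[-1,0,0,0,0]]]'
python3 - <<'E'
from h import *
c=optics.capture("wrist"); cv2.imwrite("pics/w1.png",c["img"]); np.savez("pics/w1.npz",**c)
print((-c["R"].T@c["t"]).round(0),c["R"].round(2).tolist(),c["K"][0]); s=ctrl.sense(); print(s["eef_pos"],tool_yaw(s),s["joints"])
m=orange(c["img"]); p=np.argwhere(m)[:,::-1]; print(rect(cast(c,p,12)))
E
```

```text
time_s: 1.1
eef_pos: [521.0, -239.7, 231.1]
ee_rot: [-0.0, 0.995, -0.095, -0.0]
force: [0.3, -1.8, -0.0]
grip_width: 1.001
grip_force: 0.0
time_s: 1.4
eef_pos: [518.9, -241.8, 231.1]
ee_rot: [-0.0, 0.996, -0.095, -0.0]
force: [-0.5, 0.4, 0.9]
grip_width: 0.999
grip_force: 0.0
[ 587. -254.  375.] [[-0.19, -0.98, 0.0], [-0.94, 0.18, 0.28], [-0.27, 0.05, -0.96]] [289.47838009   0.         275.03209766]
[ 518.74487183 -242.02059047  231.25635368] 79.09302796806364 [-6.41042421e-01  4.18407314e-01  1.34869644e+00 -1.88810403e-04
  1.37484255e+00  1.12015328e+00]
[ 523.4 -239.6  118.9   58.7  -10.8]
```

View pics/w1.png

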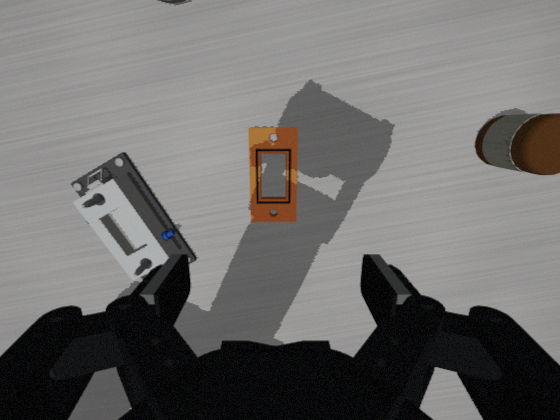

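The wrist view shows the frame centred near (273,175), lined up between the fingers, and the base at the left. I'll descend to the frame.

```bash
python3 -m handwheel '[[[-1,0.1,0.02,-0.6,0],[-1,0,0,-0.8,0],[-1,0,0,-0.8,0],[-1,0,0,-0.8,0],[-1,0,0,-0.6,0],[-1,0,0,-0.4,0],[-1,0,0,-0.3,0],[-1,0,0,-0.2,0],[-1,0,0,0,0]]]'
python3 -m handwheel '[[[-1,0,0,-0.1,0],[-1,0,0,-0.06,0],[-1,0,0,0,0],[-0.3,0,0,0,0],[0.1,0,0,0,0],[1,0,0,0,0],[1,0,0,0,0],[1,0,0,0,0],[1,0,0,0,0],[1,0,0,0,0]]]' 30
python3 - <<'E'
from h import *
c=optics.capture("wrist"); cv2.imwrite("pics/w2.png",c["img"]); np.savez("pics/w2.npz",**c)
s=ctrl.sense(); print(s["eef_pos"],tool_yaw(s),s["force"],s["grip_width"],s["grip_force"])
E
```

```text
time_s: 2.35
eef_pos: [524.0, -240.4, 5.7]
ee_rot: [-0.0, 0.996, -0.095, -0.001]
force: [0.4, -0.3, 0.6]
grip_width: 0.999
grip_force: 0.0
time_s: 3.35
eef_pos: [524.8, -240.3, -1.2]
ee_rot: [0.0, 0.996, -0.094, 0.0]
force: [-1.0, 1.4, 5.5]
grip_width: 0.69
grip_force: 33.1
[ 524.80498642 -240.29321952   -1.16144708] 79.1707418034074 [-1.20689053  0.54817997  5.67554205] 0.692144883524052 33.11774790287018
```

View pics/w2.png

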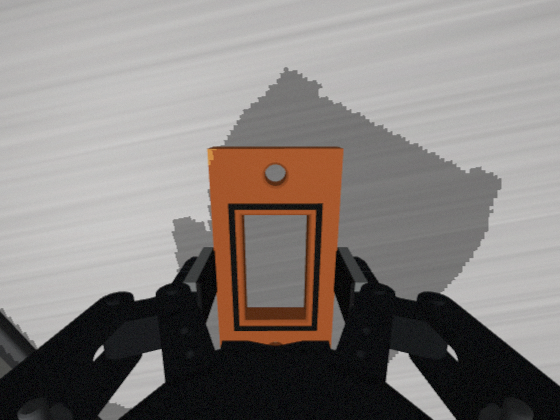

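The frame is gripped squarely, with opening 0.69 and its front hole at (275,173). I'll work out the hole offset and the base estimates.

Run:
```python
from h import *
c=dict(np.load("pics/w2.npz")); m=orange(c["img"])
cn,_=cv2.findContours(m,cv2.RETR_CCOMP,cv2.CHAIN_APPROX_NONE)
for k in cn:
    if cv2.contourArea(k)>150:
        p=k[:,0]; print(cv2.contourArea(k),cv2.boundingRect(k),rect(cast(c,p,12)))
tcp=np.array([524.8,-240.3])
t=dict(np.load("pics/top0.npz")); d=np.array([[265+163/6,205+157/6],[265+224/6,205+334/6]])
for z in(60,70): print("top dowels",z,cast(t,d,z))
w=dict(np.load("pics/w1.npz")); print(cast(w,[[93,200],[143,265]],65))
print(cast(t,[[265+192/6,205+247/6]],8))
```

```text
8774.0 (234, 210, 82, 116) [ 523.1 -239.3   63.9   38.7  -10.8]
6712.0 (241, 214, 69, 106) [ 523.9 -239.5   58.2   32.5  -10.8]
23619.0 (208, 147, 135, 198) [ 531.4 -240.9  105.2   60.8  -10.9]
11440.5 (227, 202, 97, 130) [ 523.1 -239.4   71.6   45.2  -10.8]
388.5 (264, 163, 23, 24) [ 570.9 -248.5   10.5   10.   -10.9]
top dowels 60 [[541.85016308 -33.4087793 ]
 [451.8166627  -62.25719691]]
top dowels 70 [[541.38486005 -33.10352566]
 [452.01253253 -61.74009111]]
[[544.75060417 -41.15735344]
 [458.10576471 -70.48782069]]
[[496.60463681 -49.21318604]]
```

```bash
python3 -m handwheel '[[[1,0,0,0.1,0],[1,0,0,0.3,0],[1,0,0,0.6,0],[1,-0.2,0,0.8,0.3],[1,-0.6,0.4,0.8,0.5],[1,-0.6,0.6,0.8,0.6],[1,-0.6,0.6,0.6,0.6],[1,-0.4,0.6,0,0.6],[1,0,0.6,0,0.6],[1,0,0.4,0,0.5]]]' 30
python3 -m handwheel '[[[1,0,0,0,0],[1,0,0,0,0]]]'
python3 - <<'E'
from h import *
c=optics.capture("wrist"); cv2.imwrite("pics/w3.png",c["img"]); np.savez("pics/w3.npz",**c)
s=ctrl.sense(); print(s["eef_pos"],tool_yaw(s),s["force"],s["grip_width"],s["grip_force"])
E
```

```text
time_s: 4.4
eef_pos: [411.5, -85.5, 189.9]
ee_rot: [0.0, 0.986, 0.165, 0.001]
force: [0.6, 0.4, -1.4]
grip_width: 0.689
grip_force: 32.8
time_s: 4.6
eef_pos: [412.3, -87.3, 189.3]
ee_rot: [0.0, 0.987, 0.163, 0.0]
force: [0.6, -0.1, -1.3]
grip_width: 0.691
grip_force: 32.8
[412.28667967 -87.69724148 189.0388896 ] -71.31884479384047 [-0.08829075 -0.21390478 -0.55929666] 0.6895028773034875 32.80077517032623
```

View pics/w3.png

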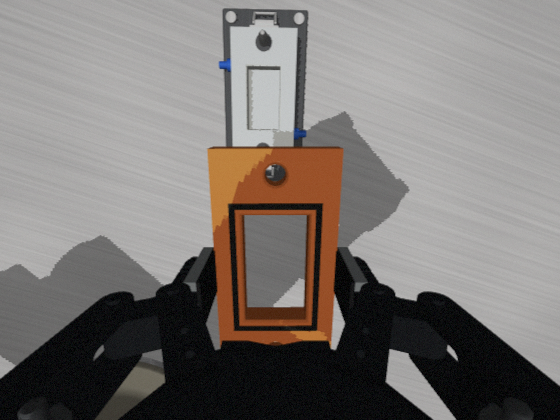

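The wrist view shows the base ahead with its far dowel near (263,40) and the pocket rim at about (247–280, 66–129). The near dowel shows through the frame's front hole at (275,173). I'll zoom in for precise positions.

Run:
```python
from h import *
c=dict(np.load("pics/w3.npz")); g=cv2.cvtColor(c["img"],cv2.COLOR_BGR2GRAY)
z=cv2.resize(c["img"][0:150,210:320],None,fx=5,fy=4,interpolation=cv2.INTER_CUBIC)
# scale 5 in x, 4 in y
cv2.imwrite("pics/crop3.png",z)
m=(g>150).astype(np.uint8)*255; m[:20]=0; m[146:]=0; m[:,:222]=0; m[:,308:]=0
for r in (50,60,70,90,100,110,125,135):
    x=np.where(m[r,225:305]>0)[0]+225; print(r,x.min(),x.max(),end=' | ')
```

```text
50 231 296 | 60 231 295 | 70 231 295 | 90 231 294 | 100 232 294 | 110 232 294 | 125 232 304 | 135 232 292 |
```

View pics/crop3.png

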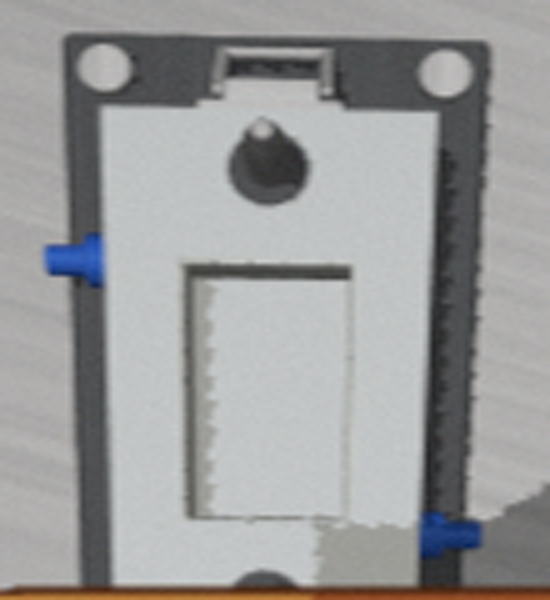

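The zoom shows the dowel tip at (262,127) in the crop, the pocket corners at (184,264), (352,266), (347,518) and (190,518), and the top-face far corners at (101,105) and (440,108).

Run:
```python
from h import *
c=dict(np.load("pics/w3.npz"))
f=lambda u:np.c_[210+(np.array(u)[:,0]+.5)/5-.5,(np.array(u)[:,1]+.5)/4-.5]
P=cast(c,f([[184,264],[352,266],[347,518],[190,518]]),40); print("pocket",rect(P),P.mean(0),P.round(1).tolist())
E=cast(c,f([[101,105],[440,108]]),40); print("far edge",E,E.mean(0))
L=cast(c,[[231,50],[232,135]],40);R=cast(c,[[296,50],[292,135]],40)
for q in (L,R): d=q[0]-q[1]; print(q.round(1),np.degrees(np.arctan2(d[1],d[0])))
a=np.arctan2(*(L[0]-L[1]+R[0]-R[1])[::-1]); e=E[0]-E[1]; b=np.arctan2(e[1],e[0])-np.pi/2
print("ang",np.degrees(a),np.degrees(b)); u=np.array([np.cos(b),np.sin(b)])
print("centre from edge",E.mean(0)-60*u,"from tip",cast(c,f([[262,127]]),70)[0]-48*u, cast(c,f([[262,127]]),70))
F=cast(c,f([[66,36],[490,42]]),8); print("foot far",F,F.mean(0)-85*u)
```

```text
pocket [495.9 -46.4  56.6  31.   18.3] [495.87154382 -46.3071521 ] [[517.9, -22.8], [527.5, -52.3], [474.0, -69.6], [464.1, -40.5]]
far edge [[544.10876572   0.78572058]
 [562.95878134 -56.71558057]] [553.53377353 -27.96492999]
[[525.8  -5.7]
 [453.9 -27.7]] 17.01445979823332
[[544.8 -61.7]
 [472.8 -83.5]] 16.839364519779533
ang 16.926893615766435 18.150123682998846
centre from edge [496.51915867 -46.65540063] from tip [496.28121096 -46.39420284] [[541.89290284 -31.44182633]]
foot far [[563.40627488  18.43641736]
 [588.75417342 -60.36213263]] [495.30951977 -47.44102437]
```

Base centre is about (496.2,-46.5) at 18°, so the TCP target is about (497.3,-46.7).

```bash
python3 -m handwheel '[[[1,0.34,0.16,0,-0.09],[1,0.34,0.16,0,0],[1,0.34,0.16,0,0],[1,0.34,0.17,0,0],[1,0.34,0.17,0,0],[1,0,0,0,0],[1,0,0,0,0],[1,0,0,0,0]]]' 30
python3 - <<'E'
from h import *
s=ctrl.sense(); print(s["eef_pos"],tool_yaw(s),s["force"],s["grip_width"],s["grip_force"])
E
```

```text
time_s: 5.45
eef_pos: [496.7, -46.8, 188.5]
ee_rot: [-0.0, 0.988, 0.156, -0.0]
force: [0.4, -0.6, -1.1]
grip_width: 0.694
grip_force: 32.8
[496.65141825 -46.76049384 188.54710773] -72.02893648425564 [ 0.4276487  -0.61842632 -1.10580903] 0.6937921729142457 32.80348777770996
```

```bash
python3 -m handwheel '[[[1,0.01,0,-0.4,0],[1,0,0,-0.5,0],[1,0,0,-0.5,0],[1,0,0,-0.4,0],[1,0,0,-0.3,0],[1,0,0,-0.18,0],[1,0,0,0,0],[1,0,0,0,0]]]' 30
python3 - <<'E'
from h import *
c=optics.capture("wrist"); np.savez("pics/w4.npz",**c)
s=ctrl.sense(); print(s["eef_pos"],tool_yaw(s),s["force"],s["grip_width"],s["grip_force"])
a=cv2.resize(c["img"][140:200,240:310],None,fx=8,fy=8,interpolation=cv2.INTER_CUBIC); cv2.imwrite("pics/crop4.png",a)
E
```

```text
time_s: 6.25
eef_pos: [497.9, -46.4, 75.3]
ee_rot: [0.0, 0.988, 0.157, 0.0]
force: [-0.2, -0.9, -1.0]
grip_width: 0.692
grip_force: 32.8
[498.00917855 -46.32260766  75.45715629] -71.96630144376967 [ 0.24823888 -0.83530306 -0.61815992] 0.6932268107697968 32.775564193725586
```

View pics/crop4.png

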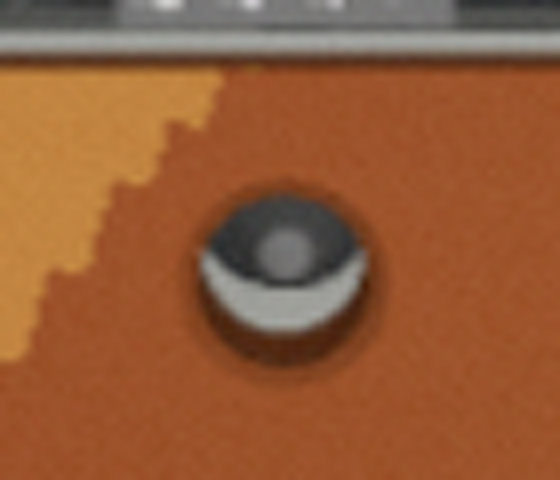

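The dowel tip at (287,253) sits well inside the front hole, whose rim is centred at about (284,280).

```bash
python3 - <<'E'
from h import *
c=dict(np.load("pics/w4.npz")); f=lambda u,v:[240+(u+.5)/8-.5,140+(v+.5)/8-.5]
print(cast(c,f(284,280),75.4+1.2+12)-cast(c,f(287,253),70)," underside z check")
E
python3 -m handwheel '[[[1,0,0,-0.1,0],[1,0,0,-0.1,0],[1,0,0,-0.1,0],[1,0,0,0,0],[1,0,0,0,0]]]' 30
python3 -c "
from h import *
s=ctrl.sense(); print(s['eef_pos'],s['force'],s['wrist_torque'])"
```

```text
[[1.30573828 0.65219665]]  underside z check
time_s: 6.8
eef_pos: [497.6, -46.0, 59.5]
ee_rot: [-0.0, 0.988, 0.157, -0.0]
force: [-0.2, 0.2, -0.4]
grip_width: 0.692
grip_force: 32.8
[497.59875082 -46.01794226  59.50430776] [-0.17048908  0.15353537 -0.39511314] [-0.0101841   0.02105829 -0.02346324]
```

```bash
python3 -m handwheel '[[[1,-0.01,-0.01,-0.06,0],[1,0,0,-0.08,0],[1,0,0,-0.06,0],[1,0,0,0,0],[1,0,0,0,0]]]' 30
python3 -c "
from h import *
s=ctrl.sense(); print(s['eef_pos'],s['force'],s['wrist_torque'])"
```

```text
time_s: 7.3
eef_pos: [497.1, -46.6, 49.6]
ee_rot: [-0.0, 0.988, 0.157, -0.0]
force: [0.6, 0.4, -1.6]
grip_width: 0.689
grip_force: 32.8
[497.13700105 -46.5510612   49.55737075] [ 0.62286993  0.37238478 -1.6464747 ] [-0.03377065  0.01933521 -0.00163116]
```

Past the taper with almost no force. I'll seat it.

```bash
python3 -m handwheel '[[[1,0,0,-0.08,0],[1,0,0,-0.06,0],[1,0,0,-0.04,0],[1,0,0,0,0],[1,0,0,-0.03,0],[1,0,0,-0.02,0],[1,0,0,0,0],[1,0,0,0,0]]]' 30
python3 -c "
from h import *
s=ctrl.sense(); print(s['eef_pos'],s['force'],s['wrist_torque'])"
```

```text
time_s: 8.1
eef_pos: [497.2, -46.6, 38.8]
ee_rot: [0.0, 0.988, 0.157, 0.0]
force: [-3.3, 1.1, 7.3]
grip_width: 0.692
grip_force: 33.7
[497.24305535 -46.58679835  38.81235098] [-3.33778576  1.13209576  7.27705424] [ 0.08255502  0.56988818 -0.04818464]
```

Seated at the expected height, with about 7 N contact. I'll release, lift, and check the frame by mask.

```bash
python3 -m handwheel '[[[0.1,0,0,0,0],[-0.3,0,0,0,0],[-0.6,0,0,0,0],[-1,0,0,0,0],[-1,0,0,0,0],[-1,0,0,0.1,0],[-1,0,0,0.3,0],[-1,0,0,0.6,0],[-1,0,0,0.9,0],[-1,0,0,0.9,0]]]' 30
python3 -m handwheel '[[[-1,0,0,0.9,0],[-1,0,0,0.2,0],[-1,0,0,0,0],[-1,0,0,0,0]]]'
python3 - <<'E'
from h import *
c=optics.capture("wrist"); np.savez("pics/w5.npz",**c); m=orange(c["img"]); m=cv2.morphologyEx(m,cv2.MORPH_CLOSE,np.ones((5,5)))
p=np.argwhere(m)[:,::-1]; print("frame top z52",rect(cast(c,p,52)))
s=ctrl.sense(); print(s["eef_pos"],tool_yaw(s),s["force"],s["grip_width"])
E
python3 -m handwheel '[[[-1,-0.07,0.4,0,-0.3],[-1,-0.07,0.65,0,-0.31],[-1,-0.07,0.65,0,-0.31],[-1,-0.07,0.65,0,-0.31],[-1,-0.07,0.65,0,-0.31],[-1,-0.07,0.65,0,-0.31],[-1,-0.07,0.65,0,-0.31],[-1,-0.07,0.65,0,-0.31],[-1,-0.07,0.65,0,-0.31],[-1,-0.07,0.65,0,-0.31]]]'
python3 -m handwheel '[[[-1,0,0.25,0,0],[-1,0,0,0,0],[-1,0,0,0,0],[-1,0,0,0,0]]]'
python3 - <<'E'
from h import *
c=optics.capture("wrist"); np.savez("pics/w6.npz",**c); cv2.imwrite("pics/w6.png",cv2.resize(c["img"][60:300,170:380],None,fx=2.5,fy=2.5,interpolation=cv2.INTER_CUBIC))
s=ctrl.sense(); print(s["eef_pos"],tool_yaw(s),s["force"],s["grip_width"])
E
```

```text
time_s: 9.1
eef_pos: [496.7, -46.4, 179.8]
ee_rot: [-0.0, 0.988, 0.157, -0.0]
force: [1.0, -0.9, -0.0]
grip_width: 1.002
grip_force: 0.0
time_s: 9.5
eef_pos: [496.6, -46.4, 231.8]
ee_rot: [-0.001, 0.988, 0.157, -0.001]
force: [0.3, -0.3, -0.7]
grip_width: 1.0
grip_force: 0.0
frame top z52 [496.2 -45.8 118.4  60.4  18. ]
[496.49099469 -46.35592562 231.42342948] -71.95808117385218 [0.55505223 0.3019624  0.34729777] 1.003827852681029
time_s: 10.55
eef_pos: [461.3, 267.1, 231.4]
ee_rot: [0.001, 0.998, -0.059, -0.001]
force: [1.0, 0.6, 0.6]
grip_width: 1.0
grip_force: 0.0
time_s: 10.95
eef_pos: [462.4, 277.2, 232.8]
ee_rot: [0.0, 0.998, -0.059, -0.0]
force: [-0.8, -0.1, 0.2]
grip_width: 1.001
grip_force: 0.0
[462.40568833 277.32498674 232.96837486] 83.25669951380809 [ 1.13150747 -0.13734984 -0.5313447 ] 1.0001275144385742
```

View pics/w6.png

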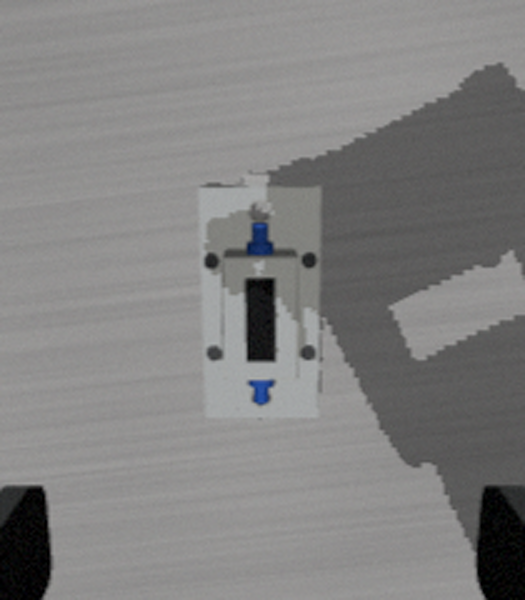

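The view shows the cover flange corners at crop (199,187), (322,187), (318,417) and (205,417), well lined up with the tool.

Run:
```python
from h import *
c=dict(np.load("pics/w6.npz")); f=lambda a:170*np.array([1,0])+np.array([0,60])+(np.array(a)+.5)/2.5-.5
P=cast(c,f([[199,187],[322,187],[318,417],[205,417]]),12); print(P.round(1).tolist(),P.mean(0),rect(P))
B=cast(c,f([[211.5,260.5],[309,260],[307.5,352.5],[215,353]]),13); print("screws",B.mean(0),rect(B))
h=cv2.cvtColor(c["img"],cv2.COLOR_BGR2HSV); m=cv2.inRange(h,(100,140,40),(130,255,255)); m[:100]=0;m[250:]=0; m[:,:200]=0;m[:,340:]=0
k,l,st,ce=cv2.connectedComponentsWithStats(m); Q=cast(c,[ce[i] for i in range(1,k) if st[i,4]>30],27); print(Q,Q.mean(0),np.degrees(np.arctan2(*(Q[0]-Q[1])[::-1])))
```

```text
[[521.6, 302.4], [514.5, 242.7], [395.8, 256.2], [402.9, 316.2]] [458.69514462 279.37697648] [458.7 279.3 119.6  60.4  -6.7]
screws [458.82045824 279.49835487] [458.8 279.6  48.9  48.   83.5]
[[493.70599815 275.85540477]
 [418.6410641  284.28011633]] [456.17353112 280.06776055] -6.403640925582747
```

```bash
python3 -m handwheel '[[[-1,-0.07,0.03,-0.4,0],[-1,0,0,-0.8,0],[-1,0,0,-0.8,0],[-1,0,0,-0.8,0],[-1,0,0,-0.6,0],[-1,0,0,-0.5,0],[-1,0,0,-0.3,0],[-1,0,0,-0.16,0],[-1,0,0,0,0],[-1,0,0,0,0]]]' 70
python3 -m handwheel '[[[-0.3,0,0,0,0],[0.1,0,0,0,0],[1,0,0,0,0],[1,0,0,0,0],[1,0,0,0,0],[1,0,0,0,0],[1,0,0,0,0],[1,0,0,0,0],[1,0,0,0,0]]]' 70
python3 - <<'E'
from h import *
c=optics.capture("wrist"); np.savez("pics/w7.npz",**c); cv2.imwrite("pics/w7.png",c["img"])
s=ctrl.sense(); print(s["eef_pos"],tool_yaw(s),s["force"],s["grip_width"],s["grip_force"])
E
```

```text
time_s: 12.0
eef_pos: [459.2, 279.8, 15.9]
ee_rot: [-0.0, 0.998, -0.058, 0.001]
force: [0.6, 0.2, -0.1]
grip_width: 0.997
grip_force: 0.0
time_s: 12.9
eef_pos: [458.9, 280.1, 15.7]
ee_rot: [-0.0, 0.998, -0.058, 0.0]
force: [-0.4, -0.7, 5.4]
grip_width: 0.41
grip_force: 72.0
[458.96042846 280.11053045  15.72433616] 83.33618136355801 [-0.63531324 -1.25469842  5.09338658] 0.41282681267607657 71.95106148719788
```

Gripped, opening 0.41 (35 mm). I'll lift and carry it to above the base.

```bash
python3 -m handwheel '[[[1,0,0,0.1,0],[1,0,0,0.2,0],[1,0,0,0.4,0],[1,0,0,0.6,0],[1,0,0,0.7,0],[1,0.05,-0.3,0.5,0.3],[1,0.09,-0.6,0,0.4],[1,0.09,-0.65,0,0.4],[1,0.09,-0.65,0,0.4],[1,0.09,-0.65,0,0.4]]]' 70
python3 -m handwheel '[[[1,0.09,-0.65,0,0.4],[1,0.09,-0.65,0,0.4],[1,0.09,-0.65,0,0.39],[1,0.06,-0.65,0,0],[1,0.02,-0.6,0,0],[1,0,-0.3,0,0],[1,0,0,0,0],[1,0,0,0,0],[1,0,0,0,0]]]' 70
python3 - <<'E'
from h import *
s=ctrl.sense(); print(s["eef_pos"],tool_yaw(s),s["force"],s["grip_width"],s["grip_force"])
E
```

```text
time_s: 13.95
eef_pos: [478.9, 136.2, 140.6]
ee_rot: [0.0, 0.997, 0.076, 0.0]
force: [0.4, -0.2, -2.7]
grip_width: 0.408
grip_force: 70.8
time_s: 14.85
eef_pos: [496.5, -36.5, 140.2]
ee_rot: [-0.0, 0.988, 0.157, -0.0]
force: [-1.3, 0.4, -3.0]
grip_width: 0.41
grip_force: 70.8
[496.49653731 -36.46302484 140.16188913] -71.8879827613096 [-1.2878294   0.37553322 -2.95222645] 0.4103941931981636 70.82472681999207
```

```bash
python3 -m handwheel '[[[1,0,-0.1,-0.2,0],[1,0,-0.108,-0.3,0],[1,0,0,-0.3,0],[1,0,0,-0.16,0],[1,0,0,0,0],[1,0,0,0,0],[1,0,0,0,0]]]' 70
python3 - <<'E'
from h import *
c=optics.capture("wrist"); np.savez("pics/w8.npz",**c); a=dict(np.load("pics/w7.npz"))
cv2.imwrite("pics/w8.png",cv2.resize(c["img"][100:240,210:340],None,fx=4.2,fy=4.2,interpolation=cv2.INTER_CUBIC))
s=ctrl.sense(); print(s["eef_pos"],tool_yaw(s),s["force"],s["grip_width"],s["grip_force"])
E
```

```text
time_s: 15.55
eef_pos: [497.0, -47.9, 92.7]
ee_rot: [0.0, 0.988, 0.157, 0.001]
force: [-0.1, 0.4, -2.8]
grip_width: 0.407
grip_force: 70.8
[496.98427238 -47.96510125  92.69868596] -71.94208386305294 [-0.05100929 -0.61037234 -2.00090188] 0.4092768400083157 70.80644130706787
```

View pics/w8.png

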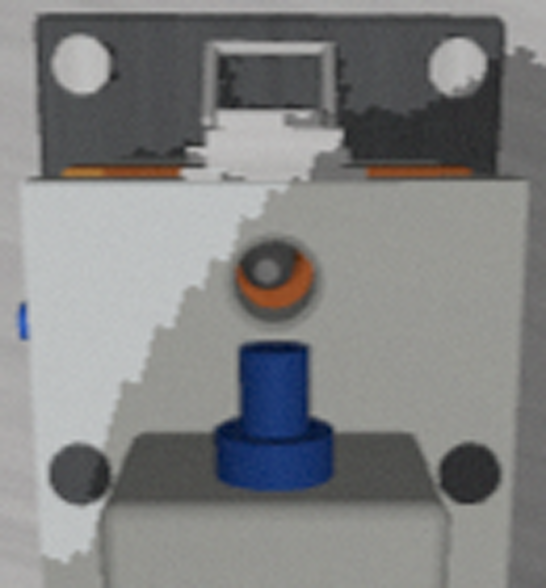

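The cover's front hole rim is at about (275,280) and the dowel tip at (267,268), slightly left of centre.

```bash
python3 - <<'E'
from h import *
c=dict(np.load("pics/w8.npz")); f=lambda u,v:[210+(u+.5)/4.2-.5,100+(v+.5)/4.2-.5]
d=(cast(c,f(275,280),92.7-15.7+12)-cast(c,f(267,268),70))[0]; u=np.array([.951,.309]); print(d,d@u,d@np.array([-u[1],u[0]]))
E
python3 -m handwheel '[[[1,-0.01,0.02,-0.04,0],[1,0,0,-0.1,0],[1,0,0,-0.1,0],[1,0,0,-0.06,0],[1,0,0,0,0],[1,0,0,0,0]]]' 70
python3 -c "
from h import *
s=ctrl.sense(); print(s['eef_pos'],s['force'],s['wrist_torque'])"
```

```text
[ 1.35619517 -0.67745287] 1.0804086668247712 -1.063321982511774
time_s: 16.2
eef_pos: [496.1, -47.0, 77.1]
ee_rot: [-0.0, 0.988, 0.157, -0.0]
force: [-0.8, -0.2, -3.2]
grip_width: 0.407
grip_force: 70.8
[496.14920992 -46.96961297  77.0514843 ] [-0.76986987 -0.21454762 -3.22598586] [ 0.04721226 -0.04042473  0.05524156]
```

```bash
python3 -m handwheel '[[[1,0,0,-0.06,0],[1,0,0,-0.06,0],[1,0,0,-0.04,0],[1,0,0,0,0],[1,0,0,0,0]]]' 70
python3 -c "
from h import *
s=ctrl.sense(); print(s['eef_pos'],s['force'],s['wrist_torque'])"
```

```text
time_s: 16.7
eef_pos: [496.2, -46.9, 69.1]
ee_rot: [-0.0, 0.988, 0.157, 0.0]
force: [-0.7, 0.5, -2.2]
grip_width: 0.407
grip_force: 70.9
[496.16746176 -46.93713544  69.07992338] [-0.69105626  0.54827945 -2.23562437] [0.00905716 0.01868749 0.01725054]
```

```bash
python3 -m handwheel '[[[1,0,0,-0.02,0],[1,0,0,-0.01,0],[1,0,0,-0.01,0],[1,0,0,0,0],[1,0,0,0,0]]]' 90
python3 -c "
from h import *
s=ctrl.sense(); print(s['eef_pos'],s['force'],s['wrist_torque'])"
```

```text
time_s: 17.2
eef_pos: [496.2, -47.0, 67.8]
ee_rot: [0.0, 0.988, 0.157, 0.0]
force: [-3.3, 0.2, 6.1]
grip_width: 0.406
grip_force: 96.2
[496.19406017 -46.98064241  67.81524254] [-3.33965694  0.22896758  6.0886942 ] [0.21639912 0.60985214 0.00607272]
```

```bash
python3 -m handwheel '[[[1,0,0,-0.013,0],[1,0,0,0,0],[1,0,0,0,0],[1,0,0,0,0],[1,0,0,0,0]]]' 90
python3 -c "
from h import *
s=ctrl.sense(); print(s['eef_pos'],s['force'],s['wrist_torque'],s['grip_force'])"
```

```text
time_s: 17.7
eef_pos: [496.2, -47.0, 67.8]
ee_rot: [0.0, 0.988, 0.157, 0.0]
force: [-6.9, 1.6, 12.7]
grip_width: 0.401
grip_force: 97.2
[496.19901504 -46.99077825  67.77867194] [-6.92789812  1.5909743  12.71826612] [ 0.37588444  1.05175873 -0.0376649 ] 97.19643473625183
```

```bash
python3 -m handwheel '[[[1,-0.008,0,-0.004,0],[1,0,0,0,0],[1,0,0,0,0],[1,0,0,0,0],[1,0,0,0,0],[1,0,0,0,0]]]' 90
python3 - <<'E'
from h import *
for i in range(2):
    c=optics.capture("top"); s=ctrl.sense(); print(s['eef_pos'],s['force'],s['wrist_torque'],s['grip_force'],s['time_s'])
c=optics.capture("wrist"); m=cv2.morphologyEx(orange(c["img"]),cv2.MORPH_OPEN,np.ones((3,3))); print("orange seen",m.sum()//255)
E
```

```text
time_s: 18.3
eef_pos: [496.2, -47.0, 67.8]
ee_rot: [0.0, 0.988, 0.157, 0.001]
force: [-4.8, 2.7, 13.6]
grip_width: 0.402
grip_force: 97.1
[496.20937369 -46.95970454  67.77287049] [-4.51892722  1.92366161 13.79848966] [ 0.49529278  0.93046973 -0.05667185] 97.11619019508362 18.35
[496.19922448 -46.97001436  67.76272315] [-4.63823019  0.7082946  14.74209706] [ 0.44877451  0.89322721 -0.05436223] 97.11649775505066 18.4
orange seen 0
```

```bash
python3 -m handwheel '[[[1,-0.003,0,-0.003,0],[1,0,0,0,0],[1,0,0,0,0],[1,0,0,0,0],[1,0,0,0,0]]]' 90
python3 -c "
from h import *
s=ctrl.sense(); print(s['eef_pos'],s['force'],s['grip_force']); print(ctrl.finish_job())"
```

```text
time_s: 18.95
eef_pos: [496.2, -47.0, 67.8]
ee_rot: [0.0, 0.988, 0.157, 0.001]
force: [-3.9, 1.7, 15.1]
grip_width: 0.402
grip_force: 97.3
[496.20005921 -46.95240939  67.75715935] [-3.93086692  1.74336887 15.13165367] 97.26322174072266
the job is handed in; nothing more can be done
None
```

The flow cell is assembled and handed in at about 19 s: by measured tool height the frame is seated on the lower half and the cover is flush on it, and the gripper still holds the cover's block, pressing down at about 15 N.

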